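Light a glass insert for inspection and hold the reflector

ROBOT

A 6-joint arm with a two-finger parallel gripper is mounted at the origin on a cart in front of the work surface, level with it; the furniture and walls round the work are solid. World frame = base frame: x ahead of the robot, y to its left, z up, the work surface at z = 0. Lengths are in m, angles in degrees, forces in N, time in s.
With the tool pointing down it reaches from about 0.275 to 0.725 m from the base axis. Payload 5.6 kg.
Tool frame: the origin (TCP) lies at the very end of the fingers, on their centre line; the grasp point (between the pads) lies 19 mm behind it (arm.hold_point_z is the distance from the TCP to the grasp point, in m); z points along the fingers, y is the direction in which the jaws open and shut (so a half turn about z gives the same grasp; the last joint's range is limited). The gripper opens to 85 mm and grips with 20 to 120 N. Pads are 22 mm wide; open, the fingers measure 114 mm over their backs; the gripper's body (76 mm by 85 mm) begins 54 mm behind the grasp point. The pads swing forward as they close: fully open they stand 13 mm farther back than shut.
Start: joints at [-56.459, 14.616, 6.199, 0, -81.583, -16.306], TCP at [0.163, -0.525, 0.231] pointing down, gripper open.
Joint ranges: [-168.99, 168.99], [-69.2, 112.95], [-62.41, 85.93], [-164.36, 98.24], [-168.68, -3.75], [-174.98, 174.98]. Speed limits (degrees/s): [147.25, 147.25, 180, 180, 180, 180].

INTERFACE

Orientations are given as a 3x3 rotation matrix whose columns are the frame's x, y, z axes.
In Python, from plant import arm, solver, get_obs, get_image, camera_info, job gives the robot as it stands. The module is installed in compiled form; this text tells all that it offers. Calls block until the motion is done:
- arm.move_to(position, orientation): joint-space move of the TCP to a pose.
- arm.line_to(position, rot=None, vel=0.15): straight line of the TCP; rot=None keeps the orientation; vel is the mean speed in m/s.
- arm.move_j(angles): joint-space move.
- arm.command_gripper(opening, effort=None): opening from 0.0 (shut) to 1.0 (fully open); effort is the grip in N (None keeps the last); returns when the fingers have stopped.
- arm.wait(seconds).
- solver.ik(position, orientation): joint angles nearest the present ones, or None.
- get_obs(): the state.
- get_image(name): name is "side" or "top" or "wrist"; returns the picture (384x512x3 uint8, red, green, blue); there is no depth.
- camera_info(name): a dict with "fovy" (degrees; the focal length in pixels is half the picture's height over the tangent of half this angle, whatever the lens; pixels are square), "cx", "cy" (the principal point, pixels), "k1" (the pictures are not rectified: a ray, as slopes to the right and down, at radius r is drawn at 1 + k1 r^2 times it, then the intrinsics apply), "cam_to_world" (4x4, takes a point from camera to world coordinates); the wrist camera has in their place "hand_eye" (4x4, takes a point from camera to tool coordinates, whose origin is the TCP and whose axes are the flange's). Camera axes: x right, y up, looking along -z (the intrinsics and any distortion apply to the point x, -y, -z); pixel columns grow to the right and rows downward; lengths in m; the calibration is good to about 2 mm. A picture is of the moment at which its call begins: read the wrist's pose just before it. camera_info takes no time and is no camera call.
A pose or a line that the arm cannot do raises arm.IKError and nothing moves.
- job.job_done(): hands the job in, once; it reports no verdict.
The state is a dict: "time_s": time; "q": joint angles; "joint_velocities": joint speeds; "tau": joint torques, N m; "position": TCP position; "tcp_rot": TCP orientation; "wrist_force": force on the tool from outside, world axes, zero at the start; "moment": the same for the moment, N m; "width": opening from 0.0 (shut) to 1.0 (fully open).
Only numpy, scipy, OpenCV 4.12 (cv2) and the standard library are available. Lean on these libraries where they do the work, as an engineer would, in place of code of your own. Each camera call takes 0.05 s, during which the arm holds its last target. There are 200 camera calls.

TASK

Stand the glass insert upright inside the yellow ring on the inspection stand's stage and let go of it. Then lift the hinged reflector by its blue bar until its black pointer stands at the red mark, and finish with the gripper still holding it there: the reflector falls down if it is let go. Leave the timer, the cotton roll and the beaker where they are, and the red mark as it is set.

Things in the scene. Friction and masses are not known exactly. Their poses are not given: they have to be found in the camera images.
- insert_center (a point): The white glass insert to inspect (the only one on the bench): 61 mm tall, 22 mm across, a bulb on a stem on a round foot, 18 g, loose. This point is on its axis half-way up, 30.5 mm above its foot; z points up its axis. Grip it round the upper half. It starts standing on the bench, to the left or to the right of the stand.
- stand: The inspection stand, fixed: a grey base plate (165 mm in its x, 260 mm in its y, 12 mm high). Origin on the bench under it; its x points away from the robot at yaw 0, y to the left, z up. Left part: the stage. Right part: the reflector. An upright scale arc of 100 mm radius stands 85 mm behind (in +x of) the centre line of the reflector, its top about 160 mm above the bench.
- stage (a point): Centre of the stage's seat, 30 mm above the bench: a round black stage 64 mm across with a yellow ring on it (38 mm inside, 46 mm outside, 5 mm high); the insert's foot goes inside the ring. It lies 100 mm to +y of the stand's origin. Axes as the stand's.
- hinge (a point): Point on the reflector's hinge axis, midway along the reflector, 62 mm above the bench, 20 mm to +y of the stand's origin. The hinge axis runs along the stand's x. Axes as the stand's.
- bar (a point): Middle of the reflector's blue grip bar: round, 12 mm thick, 108 mm long, parallel to the hinge axis, 155 mm from it; at rest on the -y side of the hinge, 62 mm above the bench. Two thin arms 50 mm either side of its middle carry it; the panel's edge is 51 mm from the bar's axis, open between. The bar may turn between the fingers. Axes turn with the reflector (x along the bar, y to the hinge).
- reflector (a joint): Angle of the hinged reflector (flat panel, 250 g with bar): 0 lying level on its rest post, growing as the bar swings up and over towards the stage, at most 1.45 rad. It falls back to 0 if let go. Its black pointer, on the scale's side, shows the same angle on the scale.
- mark (a joint): Angle of the red mark on the scale, counted like reflector (0 level, growing upwards); it is set anew each time, between 0.55 and 1.05 rad, is stiff and must stay as it is set. The reflector stands at the mark when both angles are equal.
- mark_tip (a point): Outer end of the red mark, 146 mm from the hinge axis, in the plane of the scale, up to 190 mm above the bench, so keep clear of it when moving or carrying things across. Axes turn with the mark (y towards the hinge axis).
- timer_center (a point): A beige dial timer with a red dial, 48x64x50 mm, loose; stands on the other side of the stand from the insert. Point 18 mm above the bench. To be left alone.
- roll: White cotton roll, 63 mm across, 35 mm high, loose, behind the stand. To be left alone.
- beaker: Glass beaker, 74 mm across, 87 mm high, loose, at the back right. To be left alone.

How it is judged:
By the outcome, as a careful person would: the job done as asked, in the order asked, and still so for the second after the job is handed in, while the arm keeps its last pose, push and grip.
It also fails if it takes over 56 s, if anything falls off the work surface, if the arm or the gripper's body presses on something with over 40 N, if the wrist force passes 120 N, or if a joint passes its speed limit or range.

## Working session

There is one attempt and no reset: what is moved stays moved. The work goes in short steps, each a Python script; the robot and the scene stay as the last script left them, time stands still between calls to the robot, and variables do not carry over. Pictures are saved under pics/ and viewed, about 8 in all and at most 12, crops included, and the job is handed in when it is done.

```bash
mkdir -p pics
cat > h.py <<'E'
import numpy as np, cv2
from plant import arm, solver, get_obs, get_image, camera_info, job
def K(c):
    f=192/np.tan(np.radians(c['fovy'])/2); return np.array([[f,0,c['cx']],[0,f,c['cy']],[0,0,1.]]),np.array([c['k1'],0,0,0.])
def T(c,obs=None):
    if 'cam_to_world' in c: return np.array(c['cam_to_world'])
    W=np.eye(4);W[:3,:3]=obs['tcp_rot'];W[:3,3]=obs['position'];return W@np.array(c['hand_eye'])
def ray(name,uv,obs=None):
    c=camera_info(name);k,d=K(c);M=T(c,obs)
    p=cv2.undistortPoints(np.array([[uv]],float),k,d)[0,0]
    v=M[:3,:3]@np.array([p[0],-p[1],-1]);return M[:3,3],v
def onz(name,uv,z,obs=None):
    o,v=ray(name,uv,obs);return o+v*(z-o[2])/v[2]
def proj(name,P,obs=None):
    c=camera_info(name);k,d=K(c);M=np.linalg.inv(T(c,obs))
    p=(M[:3,:3]@np.array(P).reshape(-1,3).T).T+M[:3,3]
    p=p*[1,-1,-1]
    return cv2.projectPoints(p.reshape(-1,1,3),np.zeros(3),np.zeros(3),k,d)[0][:,0]
def snap(name,f,scale=1.5):
    o=get_obs();im=get_image(name);cv2.imwrite('pics/raw_'+f+'.png',im[:,:,::-1])
    cv2.imwrite('pics/'+f+'.png',cv2.resize(im[:,:,::-1],None,fx=scale,fy=scale));return o,im
def down(yaw): # tool x axis at yaw, z down
    c,s=np.cos(yaw),np.sin(yaw);return np.array([[c,s,0],[s,-c,0],[0,0,-1.]])
E
python3 - <<'E'
from h import *
np.set_printoptions(precision=3,suppress=True)
snap('top','top');snap('side','side')
for n in('top','side','wrist'):print(camera_info(n))
o=get_obs();print(o['tcp_rot'],o['time_s'],o['width'],arm.hold_point_z)
E
```

```text
{'fovy': 57.43856264586274, 'cx': 262.32207584929927, 'cy': 190.75972060189955, 'k1': -0.07504697862828463, 'cam_to_world': array([[-0.003,  0.997, -0.077,  0.53 ],
       [-1.   , -0.003,  0.004, -0.027],
       [ 0.004,  0.077,  0.997,  1.156],
       [ 0.   ,  0.   ,  0.   ,  1.   ]])}
{'fovy': 52.74202651583008, 'cx': 253.76069033433558, 'cy': 190.9192041143484, 'k1': 0.02087741615356247, 'cam_to_world': array([[-0.93 ,  0.23 , -0.288,  0.341],
       [-0.368, -0.551,  0.749,  0.742],
       [ 0.014,  0.802,  0.597,  0.678],
       [ 0.   ,  0.   ,  0.   ,  1.   ]])}
{'fovy': 68.33274038482936, 'cx': 256.93321751564196, 'cy': 189.6085533286412, 'k1': -0.0414564500674359, 'hand_eye': array([[-0.001,  0.965,  0.263,  0.067],
       [ 1.   ,  0.001, -0.   , -0.   ],
       [-0.   ,  0.263, -0.965, -0.143],
       [ 0.   ,  0.   ,  0.   ,  1.   ]])}
[[-0.955 -0.296 -0.001]
 [-0.296  0.955  0.002]
 [ 0.     0.002 -1.   ]] 0.1 0.9940527914851031 0.0187
```

View pics/top.png

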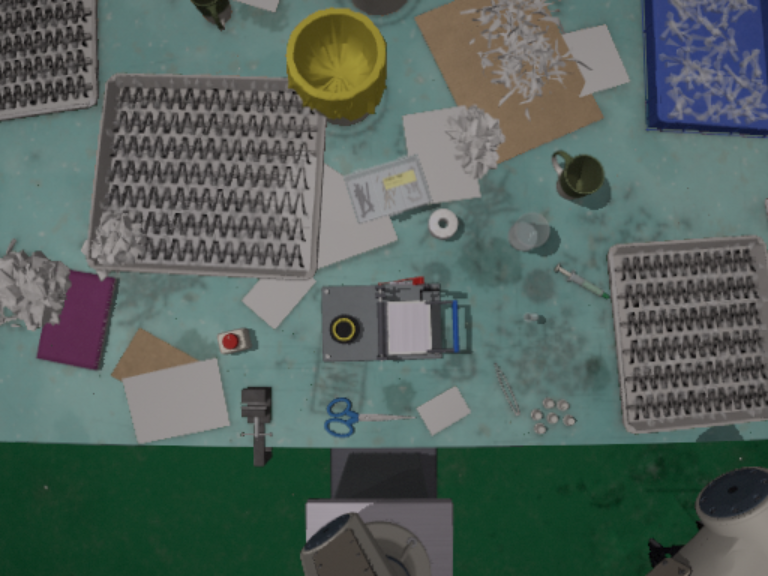

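View pics/side.png

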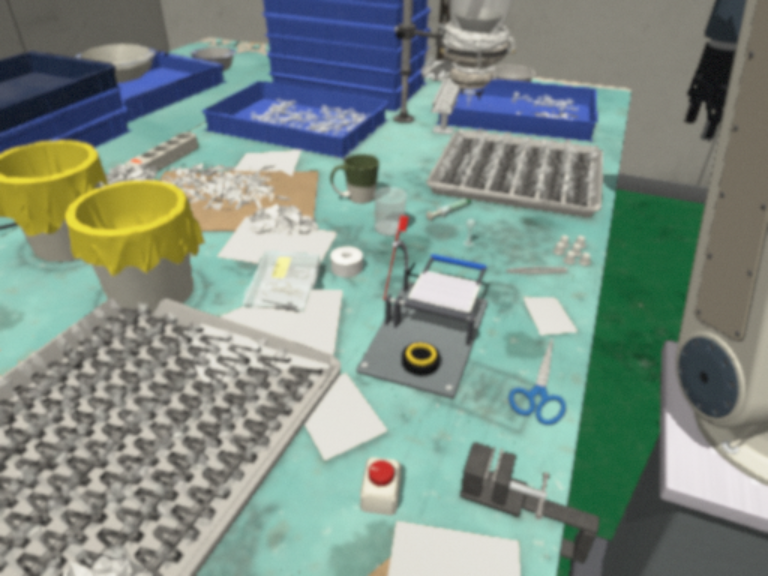

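The top view (1.5x) shows the ring at about (344,329), the bar running along (456,300..352), the insert on the right at about (530,317), the timer on the left at (231,342) and the red mark near (418,281). The side view shows the insert at about (470,230), the ring at (421,356) and the red tip at (403,220).

Run:
```python
from h import *
np.set_printoptions(precision=4,suppress=True)
s=1/1.5
ring=onz('top',(344*s,329*s),.035);print('ring',ring,'side',onz('side',(421*s,356*s),.035))
b1=onz('top',(455.5*s,302*s),.062);b2=onz('top',(456.5*s,351*s),.062);print('bar',b1,b2,np.linalg.norm(b1-b2))
print('plate corners',onz('top',(323*s,287*s),.012),onz('top',(323*s,362*s),.012))
print('insert top',onz('top',(535*s,318*s),.05),'side foot',onz('side',(470*s,241*s),.0),onz('side',(470*s,222*s),.055))
print('timer',onz('top',(231*s,342*s),.05))
a=cv2.imread('pics/raw_top.png');b=cv2.imread('pics/raw_side.png')
A=cv2.resize(a[165:265,205:375],None,fx=4.5,fy=4.5,interpolation=cv2.INTER_CUBIC)
cv2.imwrite('pics/crop.png',A)
```

```text
ring [0.5262 0.0737 0.035 ] side [0.5229 0.0844 0.035 ]
bar [ 0.5818 -0.161   0.062 ] [ 0.48  -0.162  0.062] 0.10174099167803885
plate corners [0.6177 0.1221 0.012 ] [0.4549 0.1211 0.012 ]
insert top [ 0.5478 -0.331   0.05  ] side foot [ 0.5485 -0.3383  0.    ] [ 0.5508 -0.3242  0.055 ]
timer [0.499  0.3111 0.05  ]
```

View pics/crop.png

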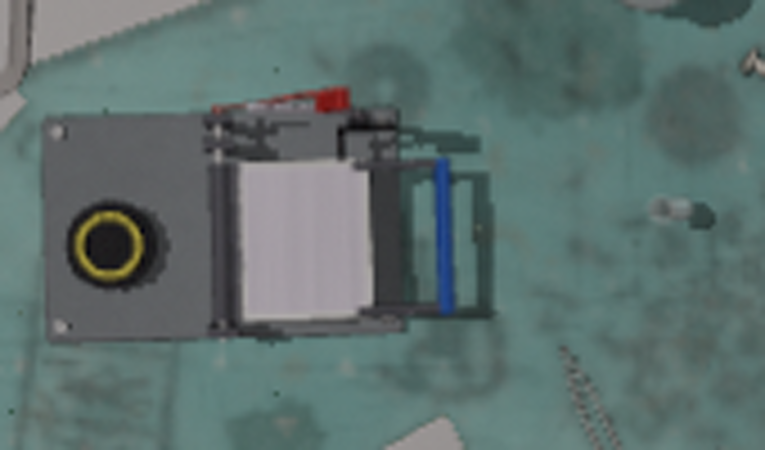

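Run:
```python
from h import *
np.set_printoptions(precision=4,suppress=True)
def onx(n,uv,x):
    o,v=ray(n,uv);return o+v*(x-o[0])/v[0]
H=np.array([.529,-.006,.062])
for n,uv in(('top',(205+348/4.5,165+98/4.5)),('side',(404/1.5,216/1.5))):
    o,v=ray(n,uv); 
    for x in(.612,.616):
        p=onx(n,uv,x);d=p-H;print(n,p,np.degrees(np.arctan2(d[2],-d[1])),np.hypot(d[1],d[2]))
R=down(np.pi+.019)
arm.move_to([.54,-.335,.17],R)
o,im=snap('wrist','w1');print(o['position'],o['q'],o['time_s'])
```

```text
top [ 0.612  -0.0836  0.2381] 66.20776124734934 0.19243085197433601
top [ 0.616  -0.0864  0.1931] 58.47818269235744 0.15380104324233285
side [ 0.612  -0.066   0.1918] 65.20427476396485 0.14301505432946465
side [ 0.616  -0.0779  0.1847] 59.616742954258235 0.1421854140957885
[ 0.5394 -0.3358  0.1703] [-17.8312  25.5616  13.2377   0.0163 -77.66   -71.1314] 1.675
```

View pics/w1.png

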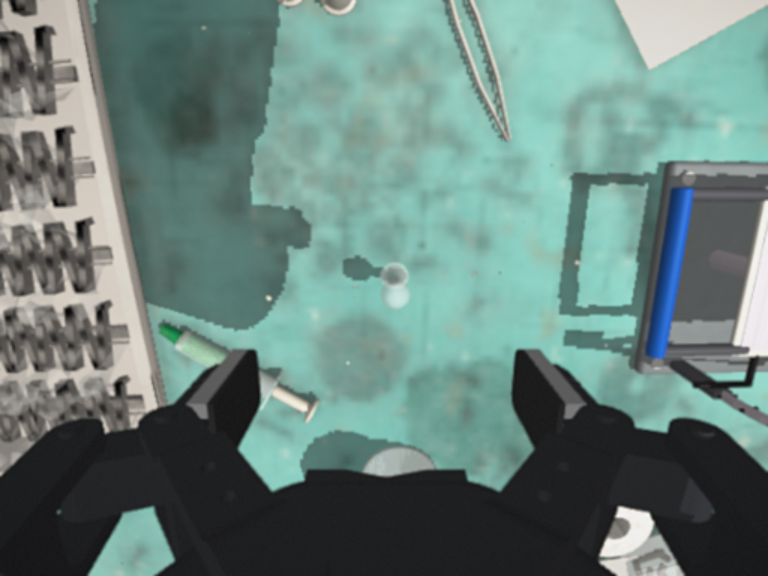

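The wrist view shows the insert's foot at about (394,274) and its bulb at about (397,296), at 1.5x. The bar is at (671,187..357).

Run:
```python
from h import *
np.set_printoptions(precision=4,suppress=True)
o=get_obs();s=1/1.5
f=onz('wrist',(394*s,274*s),.004,o);b=onz('wrist',(397*s,296*s),.05,o)
print('foot',f,'bulb',b)
print('bar',onz('wrist',(682*s,187*s),.062,o),onz('wrist',(656*s,357*s),.062,o))
p=(f+b)/2
assert np.linalg.norm(f[:2]-b[:2])<.012 and np.linalg.norm(p[:2]-[.549,-.332])<.02
R=down(np.pi+.019)
arm.command_gripper(.6,20)
arm.line_to([p[0],p[1],.09],R)
o,im=snap('wrist','w2');print(o['position'],o['time_s'],o['wrist_force'])
```

```text
foot [ 0.5485 -0.3299  0.004 ] bulb [ 0.5518 -0.3288  0.05  ]
bar [ 0.4783 -0.1624  0.062 ] [ 0.5872 -0.1581  0.062 ]
[ 0.5506 -0.3298  0.0909] 2.85 [-0.2147  0.2313  0.4798]
```

View pics/w2.png

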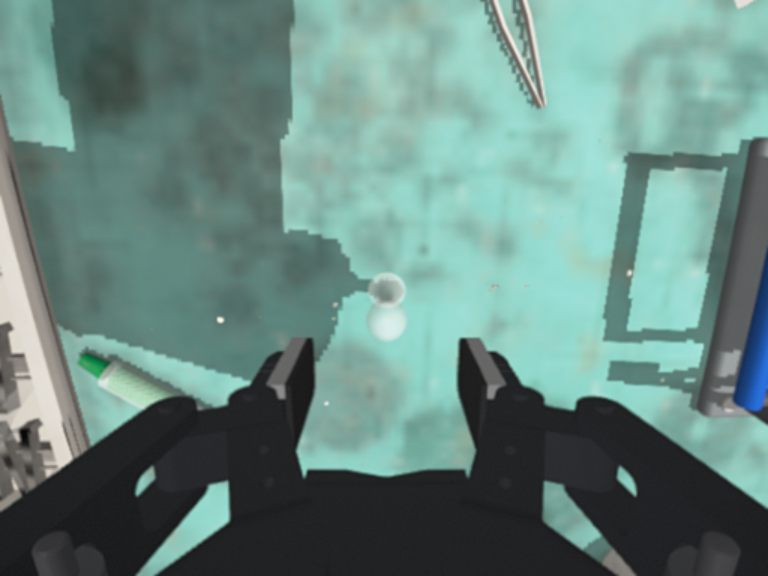

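Foot at (387,291) and bulb at (387,322), centred between the fingers. I'll descend, grip and lift.

Run:
```python
from h import *
np.set_printoptions(precision=4,suppress=True)
o=get_obs();s=1/1.5
f=onz('wrist',(387*s,291*s),.003,o);b=onz('wrist',(387*s,322*s),.05,o);print(f,b)
p=(f+b)/2
assert np.linalg.norm(f[:2]-b[:2])<.01
R=down(np.pi+.025)
arm.line_to([p[0],p[1],.027],R,vel=.08)
arm.command_gripper(0.0,20)
o=get_obs();print(o['position'],o['width']*85,o['wrist_force'])
arm.line_to([p[0],p[1],.25],vel=.15)
arm.move_to([.50,.072,.25],R)
o,im=snap('wrist','w3');print(o['position'],o['width']*85,o['time_s'],o['wrist_force'])
```

```text
[ 0.551  -0.3297  0.003 ] [ 0.5522 -0.3298  0.05  ]
[ 0.5519 -0.3298  0.0276] 18.602962021524053 [-0.273   0.9707  2.3513]
[0.5003 0.0714 0.25  ] 18.66535078779083 7.3583 [-0.2992  0.122  -0.0106]
```

View pics/w3.png

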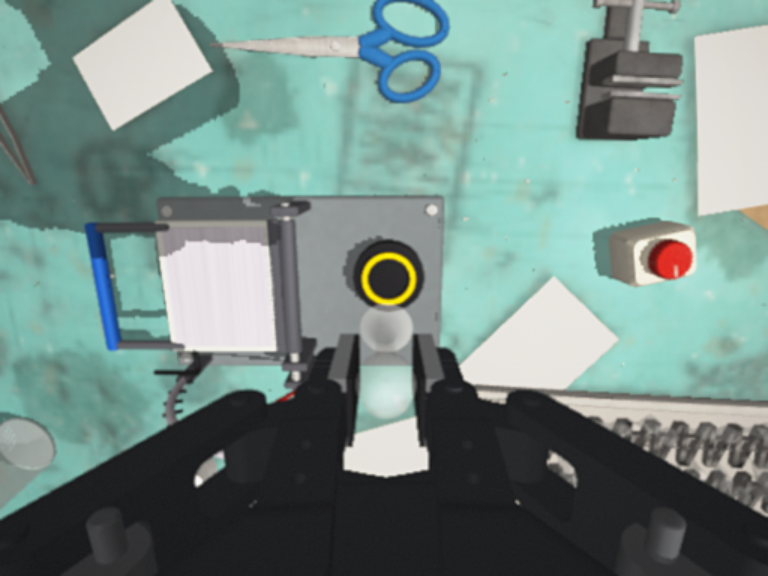

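The insert is held upright, with its foot at about (386,330), and the ring is at (389,278). I'll take the ring centroid, lower over it and check again.

```bash
cat >> h.py <<'E'
def ringc(im,u0,v0,r=60):
    h=cv2.cvtColor(im,cv2.COLOR_RGB2HSV);m=cv2.inRange(h,(20,120,80),(35,255,255))
    k=np.zeros_like(m);cv2.circle(k,(int(u0),int(v0)),r,255,-1);m&=k
    p=cv2.findNonZero(m);return cv2.fitEllipse(cv2.convexHull(p))
E
python3 - <<'E'
from h import *
np.set_printoptions(precision=4,suppress=True)
o=get_obs();im=cv2.imread('pics/raw_w3.png')[:,:,::-1].copy()
e=ringc(im,389/1.5,278/1.5);print(e)
c=onz('wrist',e[0],.035,o);f=onz('wrist',(386/1.5,330/1.5),.223,o);print('ring',c,'foot in hand',f,o['position'])
assert np.linalg.norm(c[:2]-[.525,.075])<.012
d=f[:2]-o['position'][:2]; print('offset',d)
R=down(np.pi+.025)
arm.move_to([c[0],c[1],.14],R)
arm.line_to([c[0],c[1],.095],R,vel=.1)
o,im=snap('wrist','w4');print(o['position'],o['time_s'])
E
```

```text
((258.7644958496094, 185.58607482910156), (36.38170623779297, 37.64680480957031), 88.50083923339844)
ring [0.5254 0.0737 0.035 ] foot in hand [0.4998 0.0709 0.223 ] [0.5004 0.0712 0.2499]
offset [-0.0005 -0.0003]
[0.5262 0.0739 0.0964] 8.5333
```

View pics/w4.png

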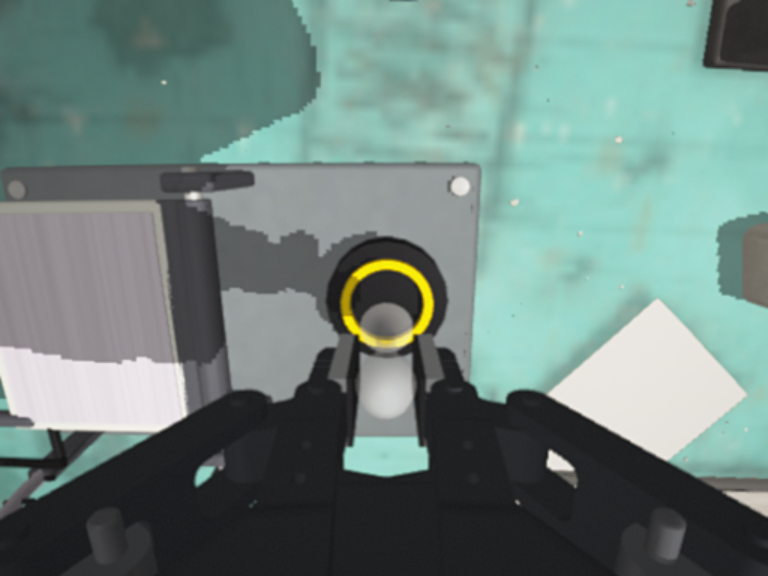

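The ring is centred at (387,304) and the foot at (386,328), straight above it once parallax is allowed for. I'll lower it until it touches.

Run:
```python
from h import *
np.set_printoptions(precision=4,suppress=True)
o=get_obs();im=cv2.imread('pics/raw_w4.png')[:,:,::-1].copy()
e=ringc(im,387/1.5,304/1.5);c=onz('wrist',e[0],.035,o);print('ring',c,e[1])
if np.linalg.norm(c[:2]-o['position'][:2])>.005: raise SystemExit('off')
R=down(np.pi+.025);f0=o['wrist_force'][2]
z=.062;arm.line_to([c[0],c[1],z],R,vel=.06)
while z>.0555:
    z-=.001;arm.line_to([c[0],c[1],z],R,vel=.03)
    f=get_obs()['wrist_force'][2]-f0
    if f>1.5:break
o=get_obs();print('touch',z,o['position'],f)
arm.command_gripper(.5)
arm.line_to([c[0],c[1],.13],vel=.12)
arm.line_to([c[0]-.01,c[1],.24],vel=.2)
o,im=snap('wrist','w5');print(o['time_s'],o['position'])
```

```text
ring [0.5248 0.0739 0.035 ] (59.79326248168945, 62.9521369934082)
touch 0.056999999999999995 [0.5252 0.074  0.0576] 4.806295908037254
12.35 [0.5142 0.074  0.2385]
```

View pics/w5.png

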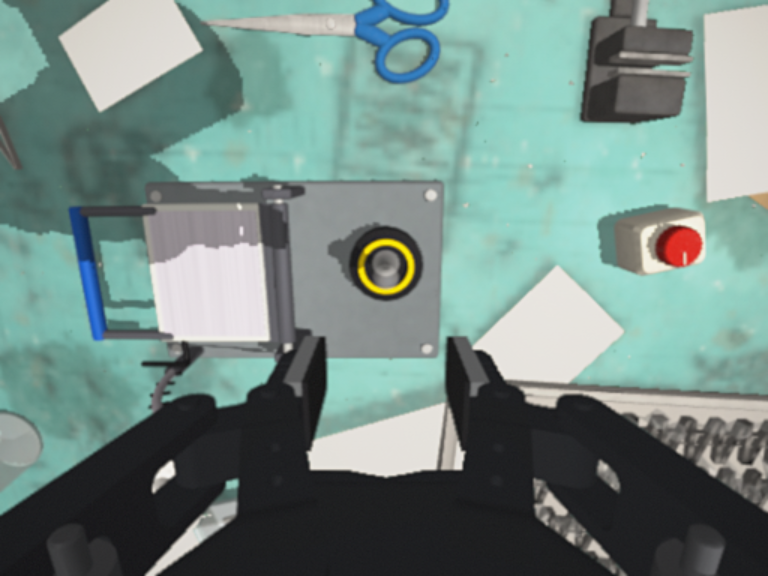

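The insert stands centred in the ring at (386,265). Next is the mark angle: I'll overlay model tips for several angles on the first top and side pictures.

```bash
cat >> h.py <<'E'
YAW=.025
X=np.array([np.cos(YAW),np.sin(YAW),0]);Y=np.array([-np.sin(YAW),np.cos(YAW),0]);Z=np.array([0,0,1.])
HG=np.array([.525,.074,.062])-.08*Y
def pt(th,r,dx=0): return HG+dx*X+r*(-np.cos(th)*Y+np.sin(th)*Z)
E
python3 - <<'E'
from h import *
np.set_printoptions(precision=4,suppress=True)
o=get_obs();s=1/1.5
print('bar model',pt(0,.155),'seen',onz('wrist',(75*s,208*s),.062,o),onz('wrist',(98*s,338*s),.062,o))
out=[]
for n,(u0,v0) in(('side',(238,128)),('top',(250,165))):
    a=cv2.imread(f'pics/raw_{n}.png');k=9;w,h=44,62
    A=cv2.resize(a[v0:v0+h,u0:u0+w],None,fx=k,fy=k,interpolation=cv2.INTER_CUBIC)
    for d in range(50,71,4):
        P=proj(n,[pt(np.radians(d),r,.085) for r in(.10,.146)]);Q=((P-[u0,v0]+.5)*k).astype(int)
        cv2.circle(A,tuple(map(int,Q[0])),2,(0,255,0),-1);cv2.circle(A,tuple(map(int,Q[1])),2,(255,255,0),-1)
        cv2.putText(A,str(d),tuple(map(int,Q[1]+[4,-4])),0,.35,(0,0,0),1)
    out.append(A)
cv2.imwrite('pics/mark.png',np.hstack(out))
E
```

```text
bar model [ 0.5309 -0.1609  0.062 ] seen [ 0.4788 -0.1638  0.062 ] [ 0.5847 -0.1618  0.062 ]
```

View pics/mark.png

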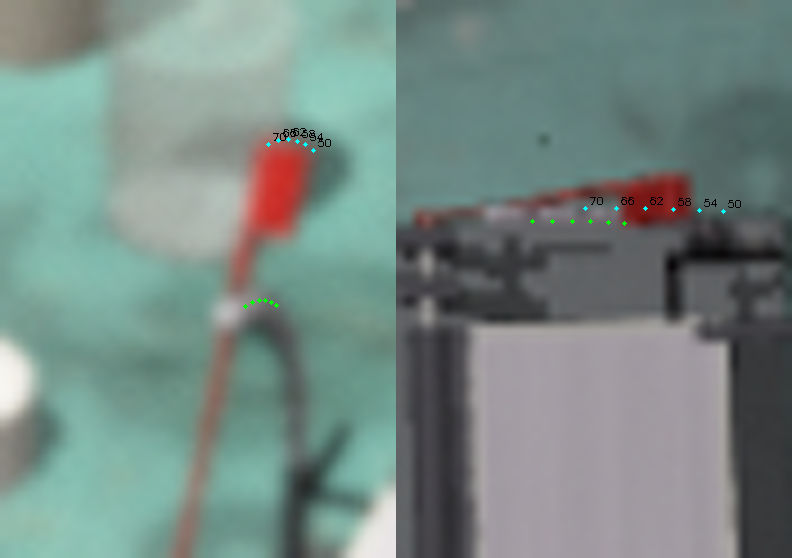

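The tip reads about 60–62° in the side view (tip centre near (283,147)) and about 60° in the top view. The plane offset looks a little large. I'll grasp the bar, raise it to 55°, and compare pointer with mark directly.

```bash
cat >> h.py <<'E'
R0=down(np.pi+YAW)
def tcp(th): return pt(th,.155)-[0,0,.0187]
E
python3 - <<'E'
from h import *
np.set_printoptions(precision=4,suppress=True)
b=pt(0,.155)
arm.move_to([b[0],b[1]-.001,.22],R0)
arm.line_to([b[0],b[1]-.001,.045],R0,vel=.12)
o=get_obs();print(o['wrist_force'],o['position'])
arm.command_gripper(0.,45)
o=get_obs();print('w',o['width']*85,o['wrist_force'],o['position'])
if not 9<o['width']*85<16: raise SystemExit
for d in range(8,57,8):
    arm.line_to(tcp(np.radians(d)),R0,vel=.07)
    o=get_obs();print(d,o['wrist_force'],o['width']*85)
    if np.linalg.norm(o['wrist_force'])>40:break
arm.wait(.2)
o,_=snap('side','s2');print(o['position'],o['time_s'])
snap('top','t2');snap('wrist','w6')
a=cv2.imread('pics/raw_s2.png')[120:215,230:330];w=cv2.imread('pics/raw_w6.png')
A=cv2.resize(a,(480,456),interpolation=cv2.INTER_CUBIC)
t=cv2.resize(cv2.imread('pics/raw_t2.png')[165:260,245:312],(320,456),interpolation=cv2.INTER_CUBIC)
cv2.imwrite('pics/cmp.png',np.hstack([A,t]))
E
```

```text
[ 0.3624 -0.0234 -0.147 ] [ 0.5314 -0.162   0.0457]
w 10.562056337770876 [-1.7837  6.0783  4.0791] [ 0.5311 -0.1607  0.0455]
8 [ 1.347   0.0115 -2.3707] 10.38239311722247
16 [ 2.7545 -4.4321 -2.3429] 9.969999662743906
24 [ 1.7306 -6.7978 -0.4216] 9.940245900706712
32 [ 1.5445 -9.5161  1.6372] 9.904788319360458
40 [ -0.6182 -11.8258   5.8999] 10.240536163392044
48 [ -1.8733 -13.0924   8.8224] 10.037209452866657
56 [ -3.2873 -14.4938  15.244 ] 10.050129575334788
[ 0.5296 -0.0972  0.1755] 18.725
```

View pics/cmp.png

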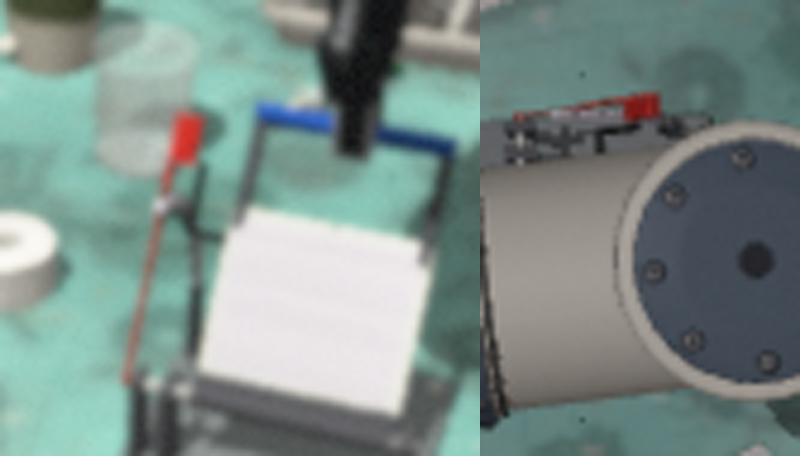

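Side crop: mark line from (128,378) up to the flag tip at (188,115), bar's far end at (262,112), pointer tip at about (203,165). I'll fit the mark and reflector angles numerically from the red and blue blobs.

```bash
cat > fit.py <<'E'
from h import *
from scipy.optimize import least_squares
np.set_printoptions(precision=4,suppress=True)
def blob(n,f,lo,hi,roi):
    a=cv2.imread(f'pics/raw_{f}.png');h=cv2.cvtColor(a,cv2.COLOR_BGR2HSV)
    h[...,0]=(h[...,0].astype(int)+90)%180
    m=cv2.inRange(h,lo,hi);k=np.zeros_like(m);x0,y0,x1,y1=roi;k[y0:y1,x0:x1]=1;m*=k
    p=cv2.findNonZero(m)[:,0].astype(float);return p
def refl(f):
    p=blob('side',f,(15,120,60),(40,255,255),(275,130,330,165))  # blue hue~110 ->20
    return p
if __name__=='__main__':
    fl={}
    for n,f,roi in(('side','s2',(255,135,285,160)),('side','side',(255,135,285,160)),('top','top',(270,175,290,195)),('top','t2',(270,175,290,195))):
        p=blob(n,f,(80,170,110),(100,255,255),roi);print(n,f,len(p),p.mean(0),p.min(0),p.max(0));fl[n]=p.mean(0)
    sb=np.array([230+128/4.8,120+378/4.8])-.3;tb=np.array([245+39/4.776,165+118/4.8])-.3
    def P(n,th,r,dx,dy,dz): return proj(n,pt(th,r,dx)+[0,dy,dz])[0]
    for rf in(.130,.133,.136):
        def e(q):
            th,dx,dy,dz=q
            return np.r_[P('side',th,rf,dx,dy,dz)-fl['side'],(P('side',th,0,dx,dy,dz)-sb)*.7,P('top',th,rf,dx,dy,dz)-fl['top'],(P('top',th,0,dx,dy,dz)-tb)*.7,dy/.002,dz/.002]
        s=least_squares(e,[1.,.085,0,0]);print(rf,np.degrees(s.x[0]),s.x[1:],s.fun)
    b=refl('s2');print('blue',len(b),b.min(0),b.max(0))
    L=b[b[:,0]<b[:,0].min()+3].mean(0);Rr=b[b[:,0]>b[:,0].max()-3].mean(0);print(L,Rr)
    for d in(53,55,56,57,59):print(d,P('side',np.radians(d),.155,.053,0,0),P('side',np.radians(d),.155,-.053,0,0))
E
python3 fit.py
```

```text
side s2 29 [268.4483 148.4138] [267. 145.] [270. 152.]
side side 29 [268.4483 148.4138] [267. 145.] [270. 152.]
top top 22 [278.5909 186.8182] [276. 185.] [281. 189.]
top t2 22 [278.5909 186.8182] [276. 185.] [281. 189.]
0.13 55.26952890346567 [0.0904 0.0001 0.0006] [-0.5451  0.5635  0.7224 -0.1673  0.1157 -0.4163  0.3286  0.5829  0.0704
  0.309 ]
0.133 55.85642193418758 [ 0.0902  0.0006 -0.0002] [-0.44   -0.2411  0.715   0.103   0.1935 -0.4345  0.2239  0.638   0.3162
 -0.1242]
0.136 56.45260636854513 [ 0.09    0.0011 -0.0011] [-0.3391 -1.0469  0.711   0.3717  0.2528 -0.4513  0.1244  0.6941  0.5509
 -0.5612]
blue 90 [284. 142.] [323. 151.]
[285.1 143.2] [321.8571 150.2857]
53 [284.3682 142.5806] [325.3024 150.3314]
55 [283.9543 142.2802] [325.0982 150.0642]
56 [283.7397 142.1563] [324.9889 149.9578]
57 [283.5201 142.05  ] [324.8748 149.8696]
59 [283.0659 141.8913] [324.6323 149.749 ]
```

The fit puts the mark at about 56° (±1.5°) and the reflector at about 55.5°. The side view constrains this poorly, so I'll check whether the wrist camera sees the mark while gripping, and whether a frontal view is reachable.

Run:
```python
from h import *
from fit import blob
np.set_printoptions(precision=2,suppress=True)
o=get_obs()
print('tip proj',proj('wrist',[pt(np.radians(56),r,.09) for r in(0,.06,.1,.133,.146)],o), 'ptr',proj('wrist',[pt(np.radians(55.5),r,.077) for r in(.081,.124)],o))
try:
    p=blob('w','w6',(80,150,80),(100,255,255),(0,0,512,384));print(len(p),p.mean(0),p.min(0),p.max(0))
except Exception as e:print(e)
# candidate frontal looks: tool tilted about world y so camera looks +x
he=np.array(camera_info('wrist')['hand_eye'])
for tilt in(20,30,40,50,60):
  for y in(-.06,):
   for x in(.30,.34,.38,.42):
    for z in(.25,.30,.35):
     a=np.radians(tilt);Ry=np.array([[np.cos(a),0,np.sin(a)],[0,1,0],[-np.sin(a),0,np.cos(a)]])
     R=Ry.T@down(np.pi)   # tool z tips toward +x
     q=solver.ik([x,y,z],R)
     if q is not None: 
       M=np.eye(4);M[:3,:3]=R;M[:3,3]=[x,y,z];C=M@he
       oo=dict(tcp_rot=R,position=[x,y,z])
       print(tilt,x,z,R[:,2],'cam',C[:3,3],proj('wrist',[pt(0.97,.146,.09),pt(0,0,.09)],oo).ravel(),np.array(q))
```

```text
tip proj [[347.46 271.09]
 [325.65 302.5 ]
 [305.55 331.14]
 [283.77 361.87]
 [273.43 376.35]] ptr [[315.99 302.47]
 [289.56 336.63]]
'NoneType' object is not subscriptable
20 0.3 0.25 [ 0.34  0.   -0.94] cam [ 0.19 -0.06  0.36] [238.95 364.95 289.48 291.08] [  35.41  -34.26  -37.21   12.1   -70.93 -127.75]
20 0.3 0.3 [ 0.34  0.   -0.94] cam [ 0.19 -0.06  0.41] [240.52 330.92 287.04 268.25] [  35.52  -33.73  -29.77   11.73  -77.72 -126.38]
20 0.3 0.35 [ 0.34  0.   -0.94] cam [ 0.19 -0.06  0.46] [241.85 302.29 284.92 248.55] [  35.57  -32.55  -22.09   11.54  -84.09 -125.11]
20 0.34 0.25 [ 0.34  0.   -0.94] cam [ 0.23 -0.06  0.36] [237.76 351.77 291.12 276.6 ] [  27.18  -26.98  -33.9     9.89  -65.46 -119.9 ]
20 0.34 0.3 [ 0.34  0.   -0.94] cam [ 0.23 -0.06  0.41] [239.55 316.91 288.42 253.8 ] [  27.25  -26.94  -26.58    9.44  -72.66 -118.66]
20 0.34 0.35 [ 0.34  0.   -0.94] cam [ 0.23 -0.06  0.46] [241.04 287.93 286.11 234.3 ] [  27.29  -26.2   -18.97    9.18  -79.44 -117.56]
20 0.38 0.25 [ 0.34  0.   -0.94] cam [ 0.27 -0.06  0.36] [236.42 336.74 292.92 260.55] [  22.3   -20.78  -30.4
[... 3016 characters left out ...]
  -54.18 -150.38]
50 0.42 0.3 [ 0.77  0.   -0.64] cam [ 0.27 -0.06  0.34] [238.06 192.33 293.78 120.33] [  25.99  -36.56  -55.43   41.05  -30.74 -144.22]
50 0.42 0.35 [ 0.77  0.   -0.64] cam [ 0.27 -0.06  0.39] [239.01 160.59 291.98  95.57] [  30.36  -37.63  -47.49   36.67  -40.42 -140.17]
60 0.38 0.35 [ 0.87  0.   -0.5 ] cam [ 0.22 -0.06  0.36] [239.96 140.87 291.64  72.47] [-167.41  -60.86  -24.33 -118.23 -167.63  -35.16]
60 0.42 0.3 [ 0.87  0.   -0.5 ] cam [ 0.26 -0.06  0.31] [237.66 162.75 296.11  83.87] [-166.71  -68.83  -30.73 -122.46 -166.35  -39.94]
60 0.42 0.35 [ 0.87  0.   -0.5 ] cam [ 0.26 -0.06  0.36] [238.29 128.72 294.75  55.17] [  18.89  -40.51  -59.56   53.79  -20.33 -151.72]
```

The mark is hidden behind the gripper while it holds the bar. There's time to lower the reflector gently, look frontally, and raise it again.

Run:
```python
from h import *
np.set_printoptions(precision=4,suppress=True)
for d in (44,30,15,1): arm.line_to(tcp(np.radians(d)),R0,vel=.12)
o=get_obs();print(o['wrist_force'],o['position'])
arm.command_gripper(.5)
b=o['position'];arm.line_to([b[0],b[1],.12],R0,vel=.15)
arm.line_to([.44,-.1,.30],R0,vel=.25)
a=np.radians(40);Ry=np.array([[np.cos(a),0,-np.sin(a)],[0,1,0],[np.sin(a),0,np.cos(a)]])
arm.move_to([.42,-.06,.32],Ry@down(np.pi))
o,im=snap('wrist','w7');print(o['time_s'],o['position'])
import pickle;pickle.dump(o,open('o7.pkl','wb'))
P=proj('wrist',[pt(.97,.146,.09),pt(0,0,.09),pt(.97,0.1,.09)],o);print(P)
u0,v0=int(P[:,0].mean())-64,int(P[:,1].mean())-60
print(u0,v0)
A=cv2.resize(cv2.imread('pics/raw_w7.png')[max(v0,0):v0+100,u0:u0+130],None,fx=6,fy=6,interpolation=cv2.INTER_CUBIC);cv2.imwrite('pics/w7c.png',A)
```

```text
[ 2.8393 -2.9551 -1.3859] [ 0.531  -0.1606  0.0456]
23.4833 [ 0.4199 -0.0602  0.3196]
[[238.9952 209.5262]
 [291.8353 145.8116]
 [257.486  187.2286]]
198 120
```

View pics/w7c.png

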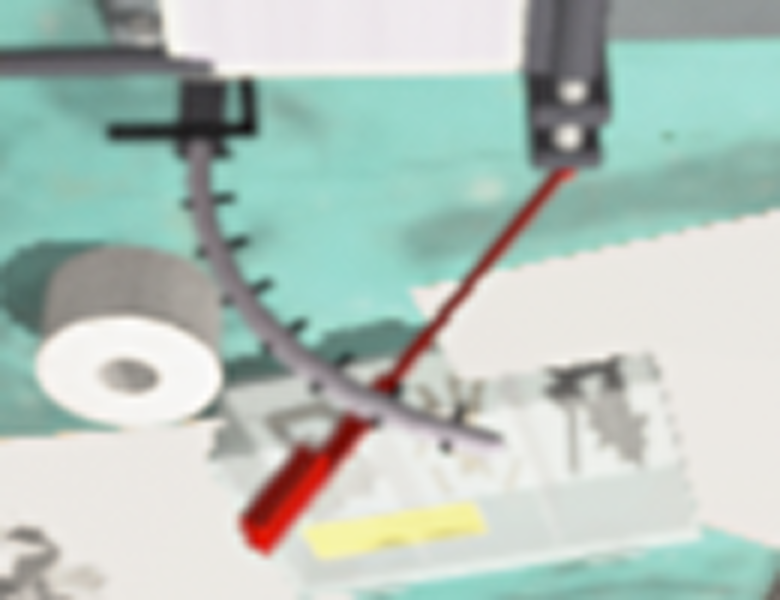

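The frontal view is clear. The mark runs from the hinge at (568,172), past the arc at (388,383), to the tip at (257,532), all in 6x crop pixels. The pointer at rest is the black bar at (110..250,130).

Run:
```python
from h import *
import pickle
np.set_printoptions(precision=4,suppress=True)
o=pickle.load(open('o7.pkl','rb'))
def pl(xy,dx):
    uv=(198+xy[0]/6-.4,120+xy[1]/6-.4);c,v=ray('wrist',uv,o);p=c+v*((HG+dx*X-c)@X)/(v@X);d=p-HG;return -(d@Y),d@Z
for dx in(.086,.09,.094):
    q=np.array([pl(a,dx) for a in((566,174),(480,275),(410,358),(388,383),(257,532))])
    print(dx,q.ravel(),'r,ang',np.hypot(*q[-1]),np.degrees(np.arctan2(q[:,1],q[:,0])),'slope',np.degrees(np.arctan2(*(q[-1]-q[0])[::-1])),np.degrees(np.arctan2(*(q[3]-q[0])[::-1])))
for dx in(.073,.077,.081):
    q=np.array([pl(a,dx) for a in((250,130),(110,132))]);print('ptr',dx,q.ravel())
a=cv2.imread('pics/raw_w7.png');h=cv2.cvtColor(a,cv2.COLOR_BGR2HSV);h[...,0]=(h[...,0].astype(int)+90)%180
m=cv2.inRange(h,(80,140,60),(100,255,255));m[:148]=0;m[:,:230]=0;m[:,300:]=0
p=cv2.findNonZero(m)[:,0].astype(float);p=p[(p[:,1]>150)&(p[:,1]<182)];
vx,vy,x0,y0=cv2.fitLine(p.astype(np.float32),cv2.DIST_HUBER,0,.01,.01).ravel();print(len(p),(vx,vy,x0,y0))
for v in(148.5,183,209):
    u=x0+vx/vy*(v-y0);print(pl(((u-198+.4)*6,(v-120+.4)*6),.09))
```

```text
0.086 [0.0008 0.0099 0.0254 0.0447 0.0438 0.071  0.0494 0.0786 0.0802 0.1208] r,ang 0.14501093407273133 [85.1417 60.3858 58.3076 57.8569 56.4219] slope 54.40539377200668 54.73592845975912
0.09 [0.0003 0.0062 0.0251 0.0413 0.0438 0.068  0.0494 0.0757 0.0806 0.1184] r,ang 0.14321691993447147 [87.4131 58.7253 57.222  56.8675 55.7622] slope 54.40539377200669 54.73592845975913
0.094 [-0.0003  0.0025  0.0248  0.038   0.0437  0.065   0.0494  0.0728  0.081
  0.116 ] r,ang 0.14144237484344674 [96.4997 56.8471 56.0655 55.8233 55.0858] slope 54.4053937720067 54.73592845975913
ptr 0.073 [0.0851 0.0043 0.1224 0.0041]
ptr 0.077 [0.0856 0.0004 0.1234 0.0001]
ptr 0.081 [ 0.086  -0.0036  0.1243 -0.0038]
35 (np.float32(0.6326018), np.float32(-0.77447724), np.float32(275.91428), np.float32(166.65715))
(np.float64(0.0021994256121115347), np.float64(0.005956531498952644))
(np.float64(0.04893575874950518), np.float64(0.07487705607221737))
(np.float64(0.07927587852242426), np.float64(0.11961933837979596))
```

The mark comes to 54.5–56° (about 55.5°) with consistent radii: tip 143–145 mm, pointer r 85–124 mm as modelled. On the first lift the radial force pushed the arm a few millimetres off the arc. I'll regrip, relieve the radial force at each step, and log the true positions.

Run:
```python
from h import *
import json
np.set_printoptions(precision=4,suppress=True)
b=pt(0,.155)
arm.move_to([b[0],b[1],.16],R0)
arm.line_to([b[0],b[1],.0435],R0,vel=.12)
arm.command_gripper(0.,30)
o=get_obs();print('w',o['width']*85,o['wrist_force'],o['position'],o['time_s'])
if not 9<o['width']*85<16: raise SystemExit
off=np.zeros(3);log=[]
for d in (8,16,24,32,40,46,51,54,54,54):
    th=np.radians(d);arm.line_to(tcp(th)+off,R0,vel=.08)
    o=get_obs();f=np.array(o['wrist_force']);n=-np.cos(th)*Y+np.sin(th)*Z
    fr=f@n; off=off+n*np.clip(fr/4000,-.002,.002)
    log.append([d,*o['position'],*f]);print(d,'y,z',np.array(o['position'])[1:],'F',f,'fr',fr,'off',off[1:],'tilt',np.array(o['tcp_rot'])[:2,2])
json.dump(log,open('log.json','w'))
print(o['width']*85,o['time_s'])
```

```text
w 10.766863990563783 [-0.5016  2.6111  5.2349] [ 0.5313 -0.1607  0.0441] 26.0
8 y,z [-0.1594  0.0649] F [ 2.861   0.4696 -2.3904] fr -0.7266990344420046 off [ 0.0002 -0.    ] tilt [0.001 0.   ]
16 y,z [-0.1553  0.0861] F [ 3.6182 -3.4079 -2.2565] fr 2.739801161906507 off [-0.0005  0.0002] tilt [ 0.0009 -0.0009]
24 y,z [-0.1485  0.1063] F [ 3.9207 -4.8981 -1.4111] fr 3.9888623951115663 off [-0.0014  0.0006] tilt [ 0.0008 -0.0009]
32 y,z [-0.1392  0.1257] F [ 3.833  -4.1666 -0.2336] fr 3.4898364814039344 off [-0.0021  0.001 ] tilt [ 0.0007 -0.0007]
40 y,z [-0.1274  0.1438] F [ 3.8533 -4.6502  1.2108] fr 4.413199625153662 off [-0.003   0.0017] tilt [ 0.0008 -0.0009]
46 y,z [-0.117   0.1562] F [ 3.9383 -3.7134  1.1548] fr 3.4778141838340577 off [-0.0036  0.0024] tilt [ 0.0006 -0.0005]
51 y,z [-0.1075  0.1657] F [ 3.3854 -5.0071  1.1775] fr 4.118465838032647 off [-0.0042  0.0032] tilt [ 0.0004 -0.0005]
54 y,z [-0.1013  0.1713] F [ 5.3681 -2.5078  0.0094] fr 1.560072881853561 off [-0.0045  0.0035] tilt [0.0003 0.0004]
54 y,z [-0.1014  0.1712] F [ 5.2626 -1.0566 -0.8083] fr 0.04425238946924055 off [-0.0045  0.0035] tilt [0.    0.001]
54 y,z [-0.1013  0.1712] F [ 6.462  -0.6634 -0.383 ] fr 0.17490194730750291 off [-0.0045  0.0035] tilt [-0.     0.001]
10.557171958528983 29.5
```

Run:
```python
from h import *
import json
from scipy.optimize import least_squares
np.set_printoptions(precision=4,suppress=True)
L=np.array(json.load(open('log.json')));P=np.vstack([[-.1607,.0441],L[:,2:4]])
for r in(.155,None):
  for S in(P,P[1:]):
    f=lambda q:np.hypot(S[:,0]-q[0],S[:,1]-q[1])-(r or q[2])
    s=least_squares(f,[-.006,.043,.155]);q=s.x
    print(r,q,'res mm',s.fun*1e3,'th',np.degrees(np.arctan2(S[-1,1]-q[1],q[0]-S[-1,0])),'th first',np.degrees(np.arctan2(S[0,1]-q[1],q[0]-S[0,0])))
o=get_obs();c=snap('wrist','w8');print(proj('wrist',[pt(np.radians(54),.155,d) for d in(-.053,.053)]+[pt(np.radians(54),.104,d) for d in(-.05,.05)],o))
```

```text
0.155 [-0.005   0.0493  0.155 ] res mm [ 0.7958  0.1917 -0.2876 -0.5623 -0.5635 -0.3745 -0.153   0.0622  0.3422
  0.3794  0.3617] th 51.67225343104604 th first -1.9298569560453918
0.155 [-0.0046  0.0498  0.155 ] res mm [ 0.5783  0.0223 -0.3345 -0.4229 -0.324  -0.1708 -0.0121  0.2333  0.2708
  0.2531] th 51.434873541836225 th first 5.544416122769477
None [0.0051 0.0441 0.1658] res mm [ 0.0006  0.0149 -0.0111 -0.0347  0.0123  0.0428  0.0115 -0.069  -0.0095
  0.03    0.0122] th 50.06004289826997 th first 0.007398371278851993
None [0.0051 0.0441 0.1658] res mm [ 0.0156 -0.0108 -0.0347  0.012   0.0425  0.0113 -0.069  -0.0094  0.0301
  0.0123] th 50.06095351509851 th first 7.1986183710459635
[[267.824  144.6452]
 [265.9145 339.3452]
 [315.8816 142.1514]
 [307.7763 289.5343]]
```

View pics/w8.png

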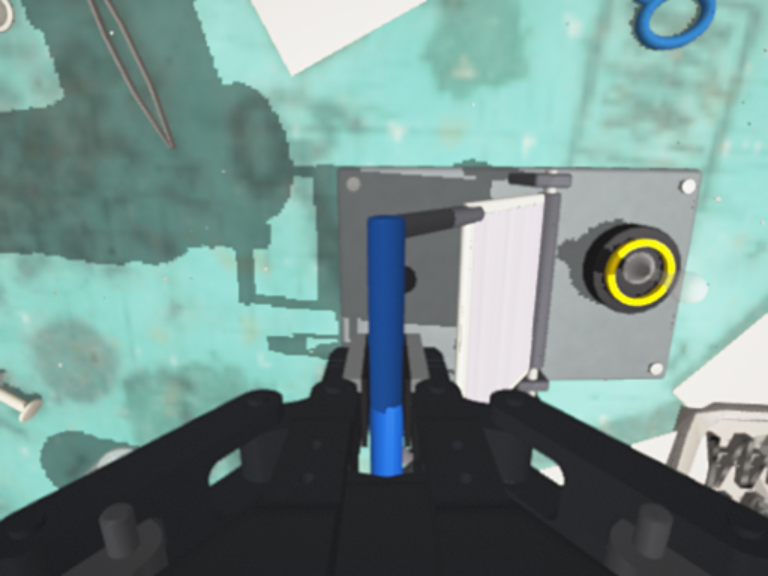

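Last picture: the insert still stands in the ring at (638,266), and the bar is gripped at (387,220..470). The logged path fits the bar rolling on one pad, which shifts z by about 6 mm·θ. I'll fit that for the reflector angle, and use the scale ticks in the frontal picture as a check on the mark.

Run:
```python
from h import *
import json,pickle
from scipy.optimize import least_squares
np.set_printoptions(precision=3,suppress=True)
L=np.array(json.load(open('log.json')));P=np.vstack([[-.1607,.0441],L[:,2:4]])[1:];n=len(P)
def f(q):
    th=q[3:];return np.r_[q[0]-.155*np.cos(th)-P[:,0],q[1]+.155*np.sin(th)-.006*q[2]*th-P[:,1],(q[0]+.0057)*.3,(q[1]-.0441)*.3]*1e3
s=least_squares(f,np.r_[-.006,.044,1,np.radians(L[:,0])]);print('hy,hz,k',s.x[:3],'th',np.degrees(s.x[3:]),'res',s.fun)
th=s.x[-1];o=get_obs()
for d in(50,52,54): print(d,proj('wrist',[HG+dx*X+r*(-np.cos(np.radians(d))*Y+np.sin(np.radians(d))*Z) for r,dx in((.155,-.054),(.104,-.05))],o).ravel()*1.5)
o7=pickle.load(open('o7.pkl','rb'))
def pl(xy,dx):
    c,v=ray('wrist',(198+xy[0]/6-.4,120+xy[1]/6-.4),o7);p=c+v*((HG+dx*X-c)@X)/(v@X);d=p-HG;return -(d@Y),d@Z
for dx in(.083,.086,.09):
  q=np.array([pl(a,dx) for a in((220,198),(235,245),(260,288),(297,328),(343,362),(447,445),(388,383))]);print(dx,'tick ang',np.degrees(np.arctan2(q[:,1],q[:,0])),'r',np.hypot(*q.T))
a=cv2.imread('pics/raw_w7.png')
```

```text
hy,hz,k [-0.006  0.044 -0.963] th [ 7.455 15.156 22.8   30.505 38.244 44.064 48.918 51.924 51.895 51.897] res [ 0.042  0.005 -0.036 -0.012  0.005 -0.013 -0.05   0.006  0.031  0.02
 -0.005 -0.001  0.015  0.007 -0.004  0.012  0.055 -0.007 -0.037 -0.024
  0.008 -0.031]
50 [373.736 211.369 457.587 212.035]
52 [387.309 212.434 465.605 212.609]
54 [401.966 213.511 473.975 213.176]
0.083 tick ang [11.527 21.863 31.557 41.337 50.855 70.348 58.592] r [0.095 0.095 0.095 0.095 0.095 0.105 0.094]
0.086 tick ang [ 9.857 20.326 30.191 40.182 49.937 70.032 57.882] r [0.095 0.095 0.094 0.094 0.094 0.103 0.092]
0.09 tick ang [ 7.626 18.248 28.327 38.589 48.662 69.592 56.891] r [0.095 0.094 0.093 0.092 0.091 0.1   0.09 ]
```

The ticks calibrate well: 9.9, 20.3, 30.2, 40.2, 49.9 and 70.0° at dx = 86 mm. The reflector is at 51.9° by two methods, kinematics and the wrist view. One sub-pixel refinement of the mark line, then the final move.

Run:
```python
from h import *
import pickle
np.set_printoptions(precision=2,suppress=True)
o7=pickle.load(open('o7.pkl','rb'))
a=cv2.imread('pics/raw_w7.png').astype(float);w=np.clip(a[...,2]-np.maximum(a[...,0],a[...,1])-15,0,None)
def pl(u,v,dx=.091):
    c,r=ray('wrist',(u,v),o7);p=c+r*((HG+dx*X-c)@X)/(r@X);d=p-HG;return -(d@Y),d@Z
uv=[]
for v in range(150,210):
    uc=275.9-.8168*(v-166.66);u=np.arange(int(uc)-8,int(uc)+10);k=w[v,u]
    if k.sum()>40: uv.append(((k*u).sum()/k.sum(),v))
uv=np.array(uv)
for lo,hi in((150,182),(150,210),(188,210)):
    s=uv[(uv[:,1]>=lo)&(uv[:,1]<hi)];q=np.array([pl(*x) for x in s])
    vx,vy,x0,y0=cv2.fitLine((q*1000).astype(np.float32),cv2.DIST_HUBER,0,.01,.01).ravel()
    print(lo,hi,len(s),'slope',np.degrees(np.arctan2(abs(vy),abs(vx))),'offset from hinge mm',x0*vy/np.hypot(vx,vy)-y0*vx)
for dx in(.086,.09,.092):print(dx,[round(np.degrees(np.arctan2(*pl(*x,dx)[::-1])),1) for x in uv[20::6]])
```

```text
150 182 32 slope 55.930134 offset from hinge mm -1.3094063
150 210 57 slope 55.366257 offset from hinge mm -1.660717
188 210 21 slope 54.928745 offset from hinge mm -2.482212
0.086 [np.float64(59.1), np.float64(58.3), np.float64(58.0), np.float64(57.8), np.float64(56.8), np.float64(56.9), np.float64(57.2)]
0.09 [np.float64(57.6), np.float64(57.2), np.float64(57.0), np.float64(57.0), np.float64(56.0), np.float64(56.2), np.float64(56.6)]
0.092 [np.float64(56.8), np.float64(56.5), np.float64(56.4), np.float64(56.6), np.float64(55.6), np.float64(55.8), np.float64(56.3)]
```

Run:
```python
from h import *
np.set_printoptions(precision=4,suppress=True)
hy,hz=-.006,.044
def goal(d):
    t=np.radians(d);return np.array([hy-.155*np.cos(t),hz+.155*np.sin(t)+.00578*t])
def ang():
    o=get_obs();return o,np.degrees(np.arccos((hy-o['position'][1])/.155))
# hy exact from last logged pose = 51.9 deg
o=get_obs();hy=o['position'][1]+.155*np.cos(np.radians(51.9));hz=o['position'][2]-.155*np.sin(np.radians(51.9))-.00578*np.radians(51.9)
p=np.array(o['position']);print(hy,hz)
T=55.9
for i in range(3):
    o,a=ang()
    g=goal(T)
    if i==0: cmd=np.array([p[0],*g])
    else: cmd[1:]+=g-np.array(o['position'])[1:]
    arm.line_to(cmd,R0,vel=.04);arm.wait(.4)
    o,a=ang();print(a,o['position'],g,o['wrist_force'],o['time_s'])
snap('wrist','w9');
o=get_obs()
im=cv2.imread('pics/raw_w9.png');h=cv2.cvtColor(im,cv2.COLOR_BGR2HSV);m=cv2.inRange(h,(105,120,40),(125,255,255));
q=cv2.findNonZero(m[140:170,230:300])[:,0]+[230,140];q=q[q[:,1]<q[:,1].min()+4];print('bar end centre',q.mean(0))
for d in(54,55,56,57,58):print(d,proj('wrist',[pt(np.radians(d),.155,-.053)],o)[0])
e=ringc(im[:,:,::-1].copy(),640/1.5,262/1.5);print('ring',e[0],onz('wrist',e[0],.035,o))
print(o['width']*85)
```

```text
-0.005761778498010406 0.04404402313825706
55.873690859093664 [ 0.5294 -0.0927  0.1778] [-0.0927  0.178 ] [ 2.4155 -3.7751  0.3409] 30.3667
55.98750214637986 [ 0.5294 -0.0925  0.178 ] [-0.0927  0.178 ] [ 2.1638 -2.2698 -1.8978] 31.0167
55.92678053531266 [ 0.5294 -0.0926  0.178 ] [-0.0927  0.178 ] [ 2.0006 -0.3716 -3.1679] 31.6667
bar end centre [257.234  145.5851]
54 [248.6121 143.0014]
55 [253.279 143.345]
56 [258.1145 143.6887]
57 [263.1184 144.0324]
58 [268.29   144.3755]
ring (414.6109924316406, 179.35293579101562) [0.5251 0.0725 0.035 ]
10.678965710270829
```

Run:
```python
from fit import *
snap('side','s3');p=blob('side','s3',(80,170,110),(100,255,255),(255,135,285,160));print('flag',p.mean(0))
o=get_obs();print(o['position'],o['joint_velocities'],o['time_s'])
job.job_done()
```

```text
flag [268.4483 148.4138]
[ 0.5294 -0.0926  0.178 ] [ 0.0366 -0.1426  0.0183 -0.0275 -0.1113 -0.0078] 31.7667
the job is handed in; nothing more can be done
```

The job is handed in: the insert stands upright in the yellow ring, released, and the gripper is holding the reflector at the red mark. It took about 32 s of the 56 s allowed.

- **Insert:** in the last picture I viewed, taken after releasing it and lifting the reflector most of the way, it stood upright in the ring. I took that picture before the final 4° of lift.
- **Mark angle:** about 55.9°. Individual readings ran from 54.4° to 56.9°, so I'd trust it to about ±0.7°. The scale's ticks read at their 10° steps to about 0.3° in the same picture.
- **Reflector angle:** 55.9° from the arm's position and 55.8° from the wrist camera. I did not view a final picture of the pointer directly against the mark, because the gripper hides it.
- **First lift:** radial force rose to about 20 N and the bar rolled in the fingers, so the angle was uncertain. I lowered the reflector gently, let go of the bar at rest, looked at the mark from the front, then regripped and lifted with little force.
- **Left alone:** the mark's flag is at the same pixel position as at the start. I never approached the timer, cotton roll or beaker, and made no separate final check of them.

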